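Spring the secret drawer of the tea box

ROBOT

A 7-joint arm with a two-finger parallel gripper is mounted at the origin on a cart in front of the work surface, level with it; the furniture and walls round the work are solid. World frame = base frame: x ahead of the robot, y to its left, z up, the work surface at z = 0. Lengths are in m, angles in rad, forces in N, time in s.
With the tool pointing down it reaches from about 0.4 to 0.85 m from the base axis. Payload 4.5 kg.
Tool frame: the origin (TCP) lies on the centre line of the jaws, within the pads' length; the fingertips stand r.tip_extent ahead of it and the grasp point (between the pads) is the TCP (r.tip_extent is the distance from the TCP to the fingertips, in m); z points along the fingers, y is the line along which they close (so a half turn about z gives the same grasp; the last joint's range is limited). The gripper opens to 88 mm and grips with 3 to 60 N. Pads are 18 mm wide; open, the fingers measure 123 mm over their backs; the gripper's body (75 mm by 187 mm) begins 45 mm behind the grasp point.
Start: joints at [-1.119, 0.689, -0.195, 1.565, 0.157, 0.902, -0.215], TCP at [0.254, 0.571, 0.258] pointing down, gripper open.
Joint ranges: [-3.01, 3.01], [-0.46, 2.08], [-1.47, 1.51], [0.13, 2.56], [-1, 4.14], [0.04, 2.09], [-2.66, 2.66]. Speed limits (rad/s): [2.57, 2.57, 3.14, 3.14, 3.14, 3.14, 3.14].

INTERFACE

Orientations are given as a unit quaternion [x, y, z, w].
In Python, from plant import sensors, vision, finish_job, r gives the robot as it stands. The module is installed in compiled form; this text tells all that it offers.
- The arm moves only by the tool step_arm, never from a script. Its argument "steps" is a list of rows, each a list of 2 entries, a list of its own where there are three numbers: the shift along the tool's x, y, z in cm, then the turn, a rotation vector about the tool's x, y, z in degrees. A call has 1 to 12 rows; each row shifts and turns the commanded pose from where the row before left it, along the tool's axes as they then stand; what a row does not reach is not made up. A row lasts 1/8 s, in which the tool goes at most 62.5 mm and 10.7 degrees, less where a joint would pass 70% of its speed; a pose out of reach is approached as far as the arm can. A call with a gripper value outside its range is refused whole. "claw" is the opening, from -1 (shut) to 1 (fully open), set as the call begins (left out, the last holds). The fingers move at their own pace and stop on an object; "grip_force" is the grip in N (left out, the last holds). Time passes only in rows, so rows that do not move let the fingers close. It gives the time, the measured TCP pose, the force, the opening and the grip force at its end, in the units of the state.
- sensors.get_state(): the state, without advancing time (a new reading comes with each control period).
- vision.snapshot(name): name is "scene" or "top"; returns a dict with "img" (480x640x3 uint8, red, green, blue), "fx", "fy", "cx", "cy" (pixels), "position" and "rotation" of the camera in the world. Camera axes: x right, y down, z forward; pixel columns grow to the right and rows downward; lengths in m; the calibration is good to about 2 mm. A picture is of the moment at which its call begins. There is no depth.
- finish_job(): hands the job in; it is judged then, once.
The state is a dict: "clock": time; "q": joint angles; "qd": joint speeds; "joint_torque": joint torques, N m; "tool_pos": TCP position; "eef_rot": TCP orientation; "contact_force": force on the tool from outside, world axes, zero at the start; "moment": the same for the moment, N m; "opening": opening from 0.0 (shut) to 1.0 (fully open); "finger_force": force on a finger pad.
Only numpy, scipy, OpenCV 4.12 (cv2) and the standard library are available. Lean on these libraries where they do the work, as an engineer would, in place of code of your own. Each camera call takes 0.05 s, during which the arm holds its last target. There are 200 camera calls.

TASK

Open the secret drawer of the dark wooden tea box: push its brass shutter along the channel at the edge of the top, to the left as seen from the box's drawer side, until it stops and the hidden recess under it lies open; then dip into the recess and press the red catch all the way down so that the drawer comes out. Leave the shutter open, keep the pale tea box shut, and do not disturb the mug and the spice jar.

Things in the scene. Friction and masses are not known exactly. Their poses are not given: they have to be found in the camera images.
- dark_box: the dark-brown wooden tea box with pale brass inlay lines on top, 120 x 200 x 80 mm, fixed. Origin under its centre on the worktop, z up; drawer side faces its -x, long side along y. A channel 48 mm wide (x), 180 mm long (y), 8 mm deep runs along the top's far edge, centred at x = +28 mm; its floor is at z = 72 mm.
- dark_landing (a point): fixed point of the dark box at (28, -62, 72) mm: centre of the bare channel floor (56 mm along y, 48 mm along x) at the channel's right (-y) end; room for closed fingertips. The rib of the home shutter has its near face 28 mm to +y of it. Axes as the box.
- dark_recess (a point): fixed point of the dark box at (28, -3, 72) mm: centre of the mouth of the recess hidden under the closed shutter, 50 mm along y (-28 to +22), 48 mm along x. In its middle the catch, a red pad 34 x 34 mm, its top 12 mm below this point. Axes as the box.
- dark_shutter (a joint): brass slab 60 (y) x 46 x 7 mm in the channel; rib at its -y end, 42 mm wide, 8 thick, to z = 94 mm, to push on. Metres: 0 home, grows towards box +y, stop at 0.060; starts 0 to 0.006. Rib's pushed face is at box y = -34 mm + value, at the stop 4 mm past the recess: go back over the recess before going down. About 2 N to push; stays where left.
- dark_drawer (a joint): secret drawer of the dark box (front 117 x 28 mm, low on the -x side). Metres: 0 shut flush, 0.036 fully out. Linked to the catch: comes out 3 mm for each 1 mm the catch goes down. The catch travels 12 mm, takes 3 to 5 N; both stay where left.
- pale_box: the pale wooden tea box, otherwise the same make; to be left shut, 120 x 200 x 80 mm, fixed. Origin under its centre on the worktop, z up; drawer side faces its -x, long side along y. A channel 48 mm wide (x), 180 mm long (y), 8 mm deep runs along the top's far edge, centred at x = +28 mm; its floor is at z = 72 mm.
- pale_shutter (a joint): brass slab 60 (y) x 46 x 7 mm in the channel; rib at its -y end, 42 mm wide, 8 thick, to z = 94 mm, to push on. Metres: 0 home, grows towards box +y, stop at 0.060; starts 0 to 0.006. Rib's pushed face is at box y = -34 mm + value, at the stop 4 mm past the recess: go back over the recess before going down. About 2 N to push; stays where left.
- pale_drawer (a joint): secret drawer of the pale box (front 117 x 28 mm, low on the -x side). Metres: 0 shut flush, 0.036 fully out. Linked to the catch: comes out 3 mm for each 1 mm the catch goes down. The catch travels 12 mm, takes 3 to 5 N; both stay where left.
- mug_red: red mug, 74 x 101 x 92 mm, standing loose between the boxes, on the robot side; origin under its centre
- spice_jar: spice jar with a dark cap, 41 mm across, 105 mm tall, standing loose between the boxes, farther back; origin under its centre
There are look-alikes about, which are no part of the job. There is more than one size of the mug_red; the job needs the largest.

How it is judged:
By the outcome, as a careful person would: the job done as asked, in the order asked, and still so for the second after the job is handed in, with the robot touching nothing.
It also fails if it takes over 32 s, if anything falls off the work surface, if the arm or the gripper's body presses on something with over 40 N, if the wrist force passes 120 N, or if a joint passes its speed limit or range.

## Working session

There is one attempt and no reset: what is moved stays moved. The work goes in short steps, Python scripts to look and compute and a tool call to move; the robot and the scene stay as the last step left them, time stands still between calls to the robot, and variables do not carry over. Pictures are saved under pics/ and viewed, at most 10 in all, crops included, and the job is handed in when it is done.

Besides the shell and the picture viewer there is one more tool, called after "Request:" as name(argument=value, ...), one argument or row to a line, values as JSON. step_arm: Moves the arm, as the interface text tells. Its arguments: {"type":"object","properties":{"steps":{"type":"array"},"claw":{"type":"number"},"grip_force":{"type":"number"}},"required":["steps"]}

```bash
mkdir -p pics; python3 - <<'E'
from plant import sensors, vision, r
import cv2,pickle
s=sensors.get_state()
print({k:s[k] for k in("clock","tool_pos","eef_rot","opening","contact_force")},r.tip_extent)
d={}
for n in("scene","top"):
    c=vision.snapshot(n);d[n]=c;cv2.imwrite(f"pics/{n}0.png",c["img"][:,:,::-1]);print(n,c["fx"],c["cx"],c["cy"],c["position"],c["rotation"])
pickle.dump(d,open("s0.pkl","wb"))
E
```

```text
{'clock': 0.0, 'tool_pos': array([0.25338643, 0.57066418, 0.25688185]), 'eef_rot': array([ 2.07337957e-01,  9.78268918e-01, -9.37522651e-04, -1.28964041e-04]), 'opening': 0.9961438506987846, 'contact_force': array([0.37471052, 0.45921966, 0.61519976])} 0.019
scene 588.3011586219319 320.6321230216268 230.41167219428925 [-0.09065934 -0.72749896  0.59171186] [ 0.80190057 -0.32222114  0.17602925 -0.47132018]
top 477.01850272623096 313.32271923113586 243.65685361826633 [ 0.42148237 -0.03808901  1.00085604] [-0.6953903   0.71547394 -0.04538716  0.04969283]
```

View pics/scene0.png

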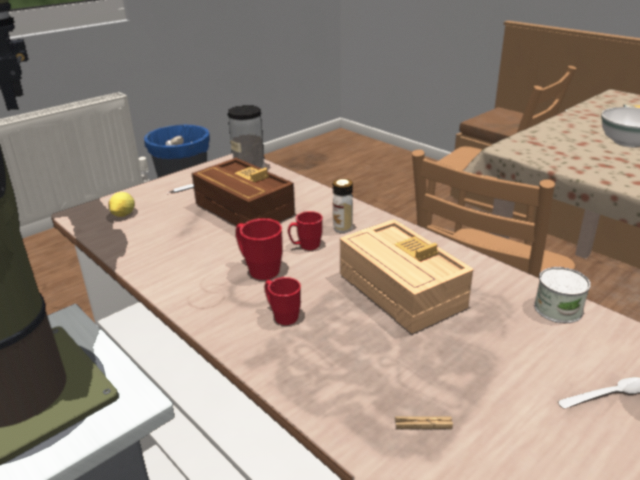

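View pics/top0.png

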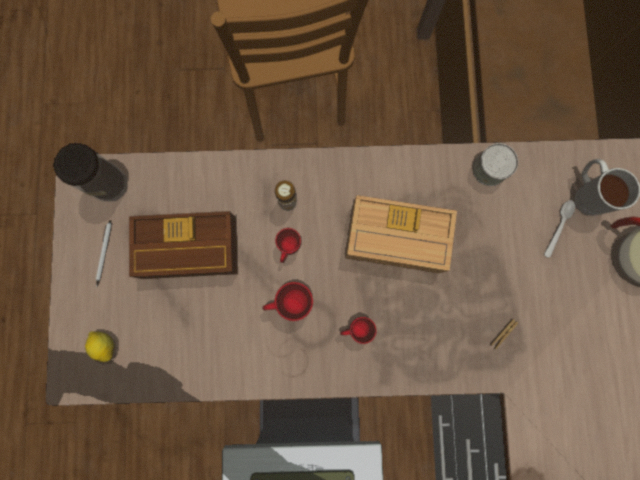

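The top view shows the dark box at about (130–235, 212–278) with its shutter at (178,230), and the pale box to its right. Next I zoom in on the dark box to get its corners.

```bash
python3 - <<'E'
import cv2,pickle
d=pickle.load(open("s0.pkl","rb"))
im=d["top"]["img"][200:290,120:245,::-1]
cv2.imwrite("pics/crop1.png",cv2.resize(cv2.convertScaleAbs(im,alpha=2),None,fx=6,fy=6,interpolation=cv2.INTER_CUBIC))
E
```

```text
(no output)
```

View pics/crop1.png

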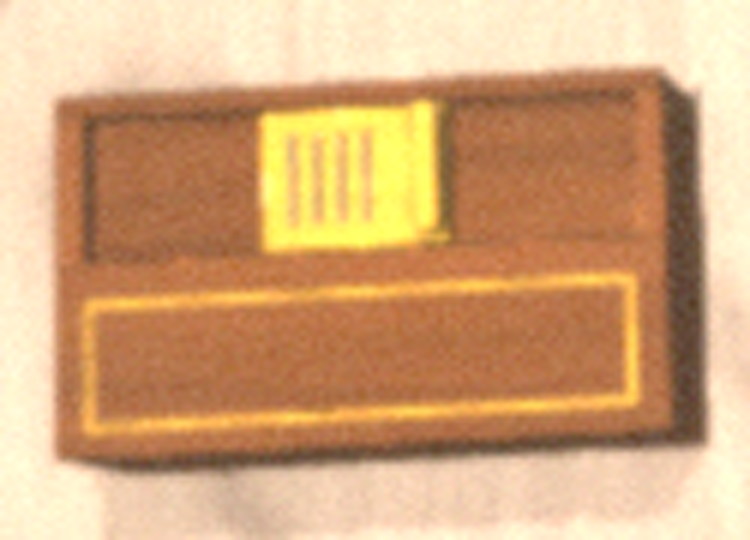

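In the crop, the dark box's top corners are TL (57,98), TR (660,70), BR (670,430) and BL (60,458). The shutter's rib is at its right end, x≈415–440. I'll compute the pose from these.

```bash
cat > h.py <<'E'
import numpy as np,pickle
from scipy.spatial.transform import Rotation as R
def ray(c,u,v,z):
    d=R.from_quat(c["rotation"]).apply([(u-c["cx"])/c["fx"],(v-c["cy"])/c["fy"],1])
    return c["position"]+d*(z-c["position"][2])/d[2]
def proj(c,p):
    q=R.from_quat(c["rotation"]).inv().apply(np.array(p)-c["position"])
    return np.c_[c["fx"]*q[:,0]/q[:,2]+c["cx"],c["fy"]*q[:,1]/q[:,2]+c["cy"]]
E
python3 - <<'E'
from h import *
import cv2
d=pickle.load(open("s0.pkl","rb"));c=d["top"]
px=[(57,98),(660,70),(670,430),(60,458)]
f=lambda p:(120+(p[0]+.5)/6-.5,200+(p[1]+.5)/6-.5)
P=np.array([ray(c,*f(p),.08) for p in px]);print(P.round(4),[np.linalg.norm(P[i]-P[i-1]).round(4) for i in range(4)])
B=np.array([[60,100],[60,-100],[-60,-100],[-60,100]])/1000
Q=P[:,:2];o=Q.mean(0);W=Q-o
yaw=np.arctan2((B[:,0]*W[:,1]-B[:,1]*W[:,0]).sum(),(B*W).sum())
print("origin",o,"yaw",yaw,np.degrees(yaw))
Rz=R.from_euler("z",yaw)
w=lambda p:Rz.apply(np.array(p)/1000)+[*o,0]
for n,p in dict(landing=(28,-62,72),recess=(28,-3,72),stop=(28,26,72)).items():print(n,w(p).round(4))
print("x,y axes",Rz.apply([1,0,0]).round(4),Rz.apply([0,1,0]).round(4))
g=lambda p:ray(c,*f(p),.094)
print("rib right-top face box coords",Rz.inv().apply(g((441,170))-[*o,0]).round(4))
im=d["scene"]["img"][:,:,::-1].copy()
for p in proj(d["scene"],w([[60,100,80],[60,-100,80],[-60,-100,80],[-60,100,80],[-60,-100,0],[28,-34,94]])):cv2.circle(im,tuple(int(round(a*16)) for a in p),16,(0,255,0),-1,shift=4)
cv2.imwrite("pics/chk.png",cv2.resize(im[140:250,170:320],None,fx=5,fy=5))
for n,u,v,z in(("jar",285,187,.105),("mug",294,300,.092),("smallmug",288,241,.06)):print(n,ray(c,u,v,z).round(3))
from plant import sensors
M=R.from_quat(sensors.get_state()["eef_rot"]).as_matrix();print(M.round(3))
E
```

```text
[[0.6119 0.327  0.08  ]
 [0.6154 0.1288 0.08  ]
 [0.497  0.1261 0.08  ]
 [0.4935 0.3232 0.08  ]] [np.float64(0.1184), np.float64(0.1982), np.float64(0.1184), np.float64(0.1971)]
origin [0.55442808 0.22626994] yaw 0.020168362319948303 1.1555620406237155
landing [0.5837 0.1648 0.072 ]
recess [0.5825 0.2238 0.072 ]
stop [0.5819 0.2528 0.072 ]
x,y axes [0.9998 0.0202 0.    ] [-0.0202  0.9998  0.    ]
rib right-top face box coords [ 0.0267 -0.0299  0.094 ]
jar [0.655 0.017 0.105]
mug [0.438 0.005 0.092]
smallmug [0.556 0.016 0.06 ]
[[-0.914  0.406 -0.001]
 [ 0.406  0.914 -0.002]
 [-0.    -0.002 -1.   ]]
```

View pics/chk.png

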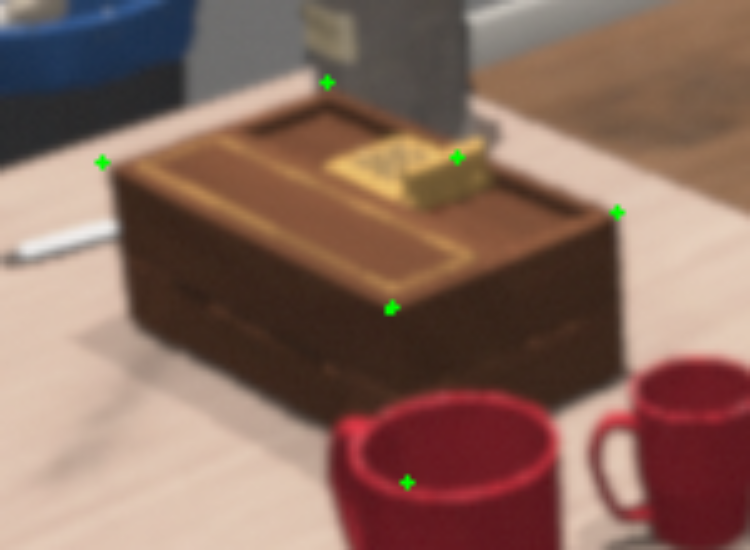

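The two cameras agree to within 2–3 mm. The box yaw is +1.2° and landing is at (0.584, 0.165). I'll rotate the tool so its y lies along box y, close the fingers and head over to landing.

Request:
step_arm(
  steps=[
    [[0, 0, 0], [0, 0, -8.4]],
    [[0, 0, 0], [0, 0, -8.4]],
    [[0, 0, 0], [0, 0, -8.4]],
    [[-3.2, -4.1, 0], [0, 0, 0]],
    [[-3.2, -4.1, 0], [0, 0, 0]],
    [[-3.2, -4.1, 0], [0, 0, 0]],
    [[-3.2, -4.1, 0], [0, 0, 0]],
    [[-3.2, -4.1, 0], [0, 0, 0]],
    [[-3.2, -4.1, 0], [0, 0, 0]],
    [[-3.2, -4.1, 0], [0, 0, 0]],
    [[-3.2, -4.1, 0], [0, 0, 0]],
    [[-3.2, -4.1, 0], [0, 0, 0]],
  ],
  claw=-1,
)

```text
clock: 1.6
tool_pos: [0.5504, 0.2071, 0.2574]
eef_rot: [-0.011, 1.0, -0.0, -0.0]
contact_force: [0.1, 0.8, -0.2]
opening: 0.004
finger_force: 0.0
```

```bash
cat >> h.py <<'E'
O=np.array([.55443,.22627,0]);RZ=R.from_euler("z",.020168)
def rel():
    from plant import sensors
    s=sensors.get_state();T=R.from_quat(s["eef_rot"]);B=RZ.inv()
    print("t",round(s["clock"],2),"tip in box mm",(1000*B.apply(s["tool_pos"]+T.apply([0,0,.019])-O)).round(1),"tool axes in box\n",(B*T).as_matrix().round(3),"\nF",np.round(s["contact_force"],1),"open",round(s["opening"],3))
E
python3 -c "from h import *;rel()"
```

```text
t 1.6 tip in box mm [ -4.4 -19.1 238.4] tool axes in box
 [[-1.    -0.002 -0.001]
 [-0.002  1.    -0.   ]
 [ 0.001 -0.    -1.   ]] 
F [ 0.1  0.8 -0.2] open 0.004
```

Request:
step_arm(
  steps=[
    [[-3.2, -4.3, 0], [0, 0, 0]],
    [[0, 0, 4.2], [0, 0, 0]],
    [[0, 0, 4.2], [0, 0, 0]],
    [[0, 0, 4.2], [0, 0, 0]],
    [[0, 0, 0], [0, 0, 0]],
    [[0, 0, 0], [0, 0, 0]],
  ],
)

```text
clock: 2.35
tool_pos: [0.5833, 0.1669, 0.1329]
eef_rot: [-0.011, 1.0, 0.0, 0.001]
contact_force: [-0.4, 0.7, 0.9]
opening: 0.004
finger_force: 0.0
```

```bash
python3 - <<'E'
from h import *;rel()
import cv2
from plant import vision
a=vision.snapshot("scene")["img"][140:250,190:310,::-1];b=vision.snapshot("top")["img"][190:290,120:260,::-1]
f=lambda i:cv2.resize(cv2.convertScaleAbs(i,alpha=1.5),(400,400),interpolation=cv2.INTER_CUBIC)
cv2.imwrite("pics/p2.png",np.hstack([f(a),f(b)]))
E
```

```text
t 2.35 tip in box mm [ 27.7 -59.9 113.9] tool axes in box
 [[-1.    -0.002  0.001]
 [-0.002  1.     0.001]
 [-0.001  0.001 -1.   ]] 
F [-0.4  0.7  0.9] open 0.004
```

View pics/p2.png

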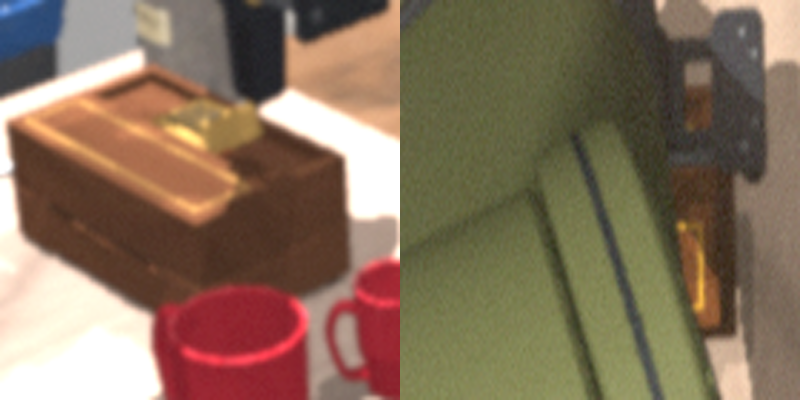

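The left crop (scene) shows the closed fingertips at about (265,98), hanging over the bare right end of the channel. The top view is blocked by the arm. I'll descend to tip z≈80 mm.

Request:
step_arm(
  steps=[
    [[0, -0.2, 1.2], [0, 0, 0]],
    [[0, 0, 1.2], [0, 0, 0]],
    [[0, 0, 1.0], [0, 0, 0]],
    [[0, 0, 0], [0, 0, 0]],
    [[0, 0, 0], [0, 0, 0]],
  ],
)

```text
clock: 3.08
tool_pos: [0.5827, 0.1646, 0.0977]
eef_rot: [-0.011, 1.0, 0.0, 0.0]
contact_force: [0.6, -0.2, -0.0]
opening: 0.002
finger_force: 0.0
```

```bash
python3 -c "from h import *;rel()"
```

```text
t 3.08 tip in box mm [ 27.  -62.2  78.7] tool axes in box
 [[-1.    -0.002  0.   ]
 [-0.002  1.     0.   ]
 [-0.     0.    -1.   ]] 
F [ 0.6 -0.2 -0. ] open 0.002
```

Request:
step_arm(
  steps=[
    [[0, 0.8, 0], [0, 0, 0]],
    [[0, 0.8, 0], [0, 0, 0]],
    [[0, 0.8, 0], [0, 0, 0]],
    [[0, 0.8, 0], [0, 0, 0]],
  ],
)

```text
clock: 3.58
tool_pos: [0.582, 0.1966, 0.0979]
eef_rot: [-0.011, 1.0, -0.0, 0.0]
contact_force: [0.5, -1.4, 1.9]
opening: 0.006
finger_force: 1.0
```

Request:
step_arm(
  steps=[
    [[0, 0.8, 0], [0, 0, 0]],
    [[0, 0.8, 0], [0, 0, 0]],
    [[0, 0.7, 0], [0, 0, 0]],
    [[0, 0.6, 0], [0, 0, 0]],
    [[0, 0.4, 0], [0, 0, 0]],
  ],
)

```text
clock: 4.2
tool_pos: [0.5812, 0.2299, 0.0977]
eef_rot: [-0.011, 1.0, 0.0, 0.0]
contact_force: [1.5, -2.3, 2.0]
opening: 0.004
finger_force: 0.9
```

```bash
python3 -c "from h import *;rel()"
```

```text
t 4.2 tip in box mm [26.9  3.  78.7] tool axes in box
 [[-1.    -0.002  0.   ]
 [-0.002  1.     0.   ]
 [-0.     0.    -1.   ]] 
F [ 1.5 -2.3  2. ] open 0.004
```

Contact is about 2 N, as specified. I'll push gently until it reaches the stop.

Request:
step_arm(
  steps=[
    [[0, 0.3, 0], [0, 0, 0]],
    [[0, 0.2, 0], [0, 0, 0]],
    [[0, 0, 0], [0, 0, 0]],
  ],
)

```text
clock: 4.58
tool_pos: [0.581, 0.2347, 0.0976]
eef_rot: [-0.011, 1.0, 0.0, -0.0]
contact_force: [0.2, -0.3, 0.3]
opening: 0.004
finger_force: 0.2
```

Request:
step_arm(
  steps=[
    [[0, 0.2, 0], [0, 0, 0]],
    [[0, 0.1, 0], [0, 0, 0]],
    [[0, 0, 0], [0, 0, 0]],
  ],
)

```text
clock: 4.95
tool_pos: [0.5809, 0.2373, 0.0977]
eef_rot: [-0.011, 1.0, -0.0, -0.0]
contact_force: [0.5, -1.8, 0.5]
opening: 0.005
finger_force: 0.8
```

```bash
python3 -c "from h import *;rel()"
```

```text
t 4.95 tip in box mm [26.7 10.5 78.7] tool axes in box
 [[-1.    -0.002 -0.   ]
 [-0.002  1.    -0.   ]
 [ 0.    -0.    -1.   ]] 
F [ 0.5 -1.8  0.5] open 0.005
```

Request:
step_arm(
  steps=[
    [[0, 0.2, 0], [0, 0, 0]],
    [[0, 0.1, 0], [0, 0, 0]],
    [[0, 0, 0], [0, 0, 0]],
  ],
)

```text
clock: 5.32
tool_pos: [0.5809, 0.2375, 0.0976]
eef_rot: [-0.01, 1.0, -0.002, -0.001]
contact_force: [-1.2, -7.2, 4.1]
opening: 0.006
finger_force: 3.4
```

Request:
step_arm(
  steps=[
    [[0, 0.1, 0], [0, 0, 0]],
    [[0, 0.1, 0], [0, 0, 0]],
    [[0, 0, 0], [0, 0, 0]],
  ],
)

```text
clock: 5.7
tool_pos: [0.5809, 0.2376, 0.0976]
eef_rot: [-0.01, 1.0, -0.004, -0.001]
contact_force: [0.1, -9.2, 5.1]
opening: 0.004
finger_force: 4.9
```

```bash
python3 -c "from h import *;rel()"
```

```text
t 5.7 tip in box mm [26.7 10.6 78.6] tool axes in box
 [[-1.     0.001 -0.002]
 [ 0.001  1.    -0.008]
 [ 0.002 -0.008 -1.   ]] 
F [ 0.1 -9.2  5.1] open 0.004
```

It hit the stop: 9 N with no further motion. Now I back off to over the recess centre and look.

Request:
step_arm(
  steps=[
    [[0, -0.9, 0], [0, 0, 0]],
    [[-0.1, -0.9, 0], [0, 0, 0]],
    [[0, 0, 0], [0, 0, 0]],
    [[0, 0, 0], [0, 0, 0]],
  ],
)

```text
clock: 6.2
tool_pos: [0.5822, 0.2252, 0.0977]
eef_rot: [-0.011, 1.0, 0.001, -0.0]
contact_force: [-0.2, 0.4, 0.3]
opening: 0.002
finger_force: 0.0
```

```bash
python3 - <<'E'
from h import *;rel()
import cv2
from plant import vision
a=vision.snapshot("scene")["img"][140:250,180:320,::-1]
cv2.imwrite("pics/p3.png",cv2.resize(cv2.convertScaleAbs(a,alpha=1.5),None,fx=5,fy=5,interpolation=cv2.INTER_CUBIC))
E
```

```text
t 6.2 tip in box mm [27.7 -1.6 78.7] tool axes in box
 [[-1.    -0.002 -0.   ]
 [-0.002  1.     0.001]
 [ 0.     0.001 -1.   ]] 
F [-0.2  0.4  0.3] open 0.002
```

View pics/p3.png

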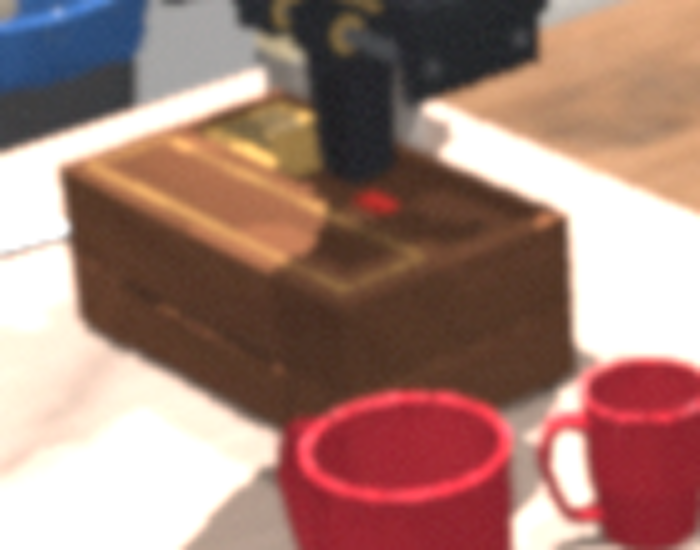

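The shutter now sits left at (265,135). The recess is open, with the red pad visible at (378,203) just under the fingertips. I'll dip in.

Request:
step_arm(
  steps=[
    [[0, -0.1, 0.6], [0, 0, 0]],
    [[0, 0, 0.6], [0, 0, 0]],
    [[0, 0, 0.4], [0, 0, 0]],
    [[0, 0, 0], [0, 0, 0]],
  ],
)

```text
clock: 6.75
tool_pos: [0.582, 0.2234, 0.0812]
eef_rot: [-0.011, 1.0, -0.0, -0.0]
contact_force: [-0.2, 0.5, -0.4]
opening: 0.006
finger_force: 0.0
```

Request:
step_arm(
  steps=[
    [[0, 0, 0.3], [0, 0, 0]],
    [[0, 0, 0.3], [0, 0, 0]],
    [[0, 0, 0.3], [0, 0, 0]],
    [[0, 0, 0], [0, 0, 0]],
  ],
)

```text
clock: 7.25
tool_pos: [0.5825, 0.2236, 0.0725]
eef_rot: [-0.011, 1.0, 0.0, 0.0]
contact_force: [0.1, 1.3, 0.5]
opening: 0.004
finger_force: 0.3
```

Request:
step_arm(
  steps=[
    [[0, 0, 0.3], [0, 0, 0]],
    [[0, 0, 0.2], [0, 0, 0]],
    [[0, 0, 0.2], [0, 0, 0]],
    [[0, 0, 0], [0, 0, 0]],
  ],
)

```text
clock: 7.75
tool_pos: [0.5825, 0.2236, 0.0674]
eef_rot: [-0.011, 1.0, 0.0, 0.001]
contact_force: [-3.3, -1.2, 15.3]
opening: 0.009
finger_force: 7.8
```

```bash
python3 -c "from h import *;rel()"
```

```text
t 7.75 tip in box mm [28.1 -3.2 48.4] tool axes in box
 [[-1.    -0.002  0.001]
 [-0.002  1.     0.   ]
 [-0.001  0.    -1.   ]] 
F [-3.3 -1.2 15.3] open 0.009
```

The tip is at 48.4 mm against the expected 48 mm, with 15 N, so the catch has bottomed out. A small extra press, then straight up and clear.

Request:
step_arm(
  steps=[
    [[0, 0, 0.2], [0, 0, 0]],
    [[0, 0, 0], [0, 0, 0]],
    [[0, 0, 0], [0, 0, 0]],
  ],
)

```text
clock: 8.12
tool_pos: [0.5826, 0.2236, 0.0673]
eef_rot: [-0.011, 1.0, -0.0, 0.001]
contact_force: [-6.3, -2.8, 29.4]
opening: 0.007
finger_force: 14.6
```

Request:
step_arm(
  steps=[
    [[0, 0, -0.8], [0, 0, 0]],
    [[0, 0, -1.5], [0, 0, 0]],
    [[0, 0, -3], [0, 0, 0]],
    [[0, 0, -4], [0, 0, 0]],
    [[0, 0, -5], [0, 0, 0]],
    [[0, 0, -4], [0, 0, 0]],
    [[3, 4, 0], [0, 0, 0]],
    [[3, 4, 0], [0, 0, 0]],
    [[3, 4, 0], [0, 0, 0]],
    [[3, 4, 0], [0, 0, 0]],
    [[3, 4, 0], [0, 0, 0]],
    [[3, 4, 0], [0, 0, 0]],
  ],
)

```text
clock: 9.62
tool_pos: [0.396, 0.4603, 0.2468]
eef_rot: [-0.011, 1.0, -0.0, -0.0]
contact_force: [0.6, 1.5, -0.0]
opening: 0.006
finger_force: 0.0
```

```bash
python3 - <<'E'
from h import *;rel()
import cv2
from plant import vision
a=vision.snapshot("scene")["img"][140:290,170:350,::-1];b=vision.snapshot("top")["img"][170:330,120:312,::-1]
f=lambda i:cv2.resize(cv2.convertScaleAbs(i,alpha=1.5),(400,333),interpolation=cv2.INTER_CUBIC)
cv2.imwrite("pics/p4.png",np.hstack([f(a),f(b)]))
E
```

```text
t 9.62 tip in box mm [-153.7  237.2  227.8] tool axes in box
 [[-1.    -0.002 -0.   ]
 [-0.002  1.    -0.   ]
 [ 0.    -0.    -1.   ]] 
F [ 0.6  1.5 -0. ] open 0.006
```

View pics/p4.png

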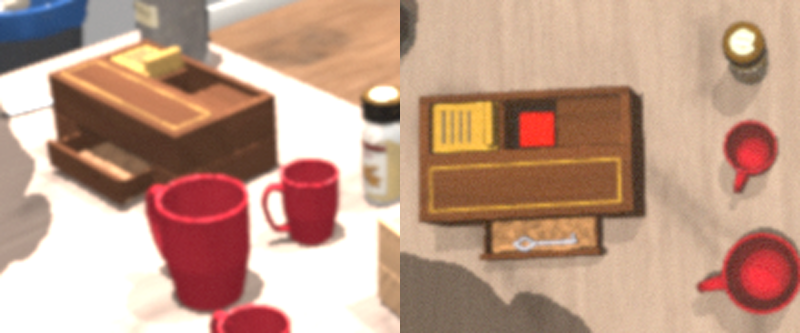

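The drawer is fully out at (545,238). The shutter is at the stop at (465,127), the red catch is down, and the mugs and jar haven't moved.

```bash
python3 -c "from plant import finish_job;print(finish_job())"
```

```text
the job is handed in; nothing more can be done
None
```

The dark tea box's secret drawer is open with its shutter left at the stop; the pale box, mug and spice jar were not touched, and the job was handed in at about 9.7 s.

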